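# Change the wash things over to the other rack in reverse order

### The job

The cup, the brush and the soap stand in a row of tin trays on one plank rack in the order they are used; tomorrow's wash goes along the bench the other way, so move them to the three empty trays on the other rack in reverse order: what stands at the left end goes to the right end, the middle one to the middle tray, and what stands at the right end goes to the left end. Leave each one standing upright in the middle of its tray, and do not shift the clothes peg that lies between the racks.

Things in the scene. Friction and masses are not known exactly. Their poses are not given: they have to be found in the camera images.
- cup_mid (a point): lidded plastic cup, pale grey, round: 60 mm diameter, 96 mm high in all (body 80 mm, then a grey lid of 63 mm diameter and 10 mm, then a round press button of 24 mm diameter and 6 mm on top); stands upright. Point: on its axis, half-way up (48 mm above its foot). z is its upright axis. About 0.14 kg
- brush_mid (a point): round scrubbing brush standing on its bristles: bristle and bamboo head 62 mm diameter, 36 mm high, with an upright round bamboo handle of 28 mm diameter from 36 mm up to the top at 110 mm. Point: on its axis, half-way up (55 mm above its foot); the handle is best gripped about 25 to 35 mm above this point. z is its upright axis. About 0.13 kg
- soap_mid (a point): block of yellowish laundry soap standing on end: 52 mm along its x, 66 mm along its y, 76 mm high (z). Point: its centre (38 mm above its foot); grip it across the 52 mm (its x), at its centre or up to 15 mm above. About 0.24 kg
- tray_cup: the tray in which the cup stands at the start (it stays where it is and so tells where the cup came from): square tin tray, 92 x 92 mm outside, 84 x 84 mm inside, floor 4 mm thick, rim 12 mm high above its underside; fixed on a plank rack, its underside 30 mm above the bench; origin at the centre of its underside, z up, y along the row towards the left (about world +y), x across the row
- tray_brush: the tray in which the brush stands at the start (it stays where it is and so tells where the brush came from): square tin tray, 92 x 92 mm outside, 84 x 84 mm inside, floor 4 mm thick, rim 12 mm high above its underside; fixed on a plank rack, its underside 30 mm above the bench; origin at the centre of its underside, z up, y along the row towards the left (about world +y), x across the row
- tray_soap: the tray in which the soap stands at the start (it stays where it is and so tells where the soap came from): square tin tray, 92 x 92 mm outside, 84 x 84 mm inside, floor 4 mm thick, rim 12 mm high above its underside; fixed on a plank rack, its underside 30 mm above the bench; origin at the centre of its underside, z up, y along the row towards the left (about world +y), x across the row
- empty_left: the tray at the left end of the row that is empty at the start (left is towards world +y, the robot's left): square tin tray, 92 x 92 mm outside, 84 x 84 mm inside, floor 4 mm thick, rim 12 mm high above its underside; fixed on a plank rack, its underside 30 mm above the bench; origin at the centre of its underside, z up, y along the row towards the left (about world +y), x across the row
- empty_middle: the tray at the middle of the row that is empty at the start (left is towards world +y, the robot's left): square tin tray, 92 x 92 mm outside, 84 x 84 mm inside, floor 4 mm thick, rim 12 mm high above its underside; fixed on a plank rack, its underside 30 mm above the bench; origin at the centre of its underside, z up, y along the row towards the left (about world +y), x across the row
- empty_right: the tray at the right end of the row that is empty at the start (left is towards world +y, the robot's left): square tin tray, 92 x 92 mm outside, 84 x 84 mm inside, floor 4 mm thick, rim 12 mm high above its underside; fixed on a plank rack, its underside 30 mm above the bench; origin at the centre of its underside, z up, y along the row towards the left (about world +y), x across the row
- peg_mid (a point): small wooden clothes peg lying on the bench between the two racks, 74 mm long (its y), 11 mm wide, 10 mm high: a bystander. Point: its centre
Things that resemble listed ones, but are neither listed nor needed, are in the scene too. Leave any purple or turquoise look-alike of the part that bears brush_mid alone.

How it is judged:
At the end, for the whole second after the job is handed in: Each of the three stands on the floor of its reversed tray on the other rack (left to right end, middle to middle, right to left end): its centre within 15 mm of the tray's centre sideways and within 5 mm of its standing height, upright within 0.12 rad, and at rest (under 0.02 m/s) ((horizontal distance between cup_mid and empty_middle below 0.015 m or (horizontal distance between cup_mid and empty_right below 0.015 m and y of tray_cup in the frame of tray_brush above 0 m and y of tray_cup in the frame of tray_soap above 0 m) or (horizontal distance between cup_mid and empty_left below 0.015 m and y of tray_cup in the frame of tray_brush below 0 m and y of tray_cup in the frame of tray_soap below 0 m)) and height (world z) of cup_mid between 0.077 and 0.087 m and angle between each of cup_mid, brush_mid, soap_mid's own z axis and vertical below 0.12 rad and linear speed of each of cup, brush, soap below 0.02 m/s and (horizontal distance between brush_mid and empty_middle below 0.015 m or (horizontal distance between brush_mid and empty_right below 0.015 m and y of tray_brush in the frame of tray_cup above 0 m and y of tray_brush in the frame of tray_soap above 0 m) or (horizontal distance between brush_mid and empty_left below 0.015 m and y of tray_brush in the frame of tray_cup below 0 m and y of tray_brush in the frame of tray_soap below 0 m)) and height (world z) of brush_mid between 0.084 and 0.094 m and (horizontal distance between soap_mid and empty_middle below 0.015 m or (horizontal distance between soap_mid and empty_right below 0.015 m and y of tray_soap in the frame of tray_cup above 0 m and y of tray_soap in the frame of tray_brush above 0 m) or (horizontal distance between soap_mid and empty_left below 0.015 m and y of tray_soap in the frame of tray_cup below 0 m and y of tray_soap in the frame of tray_brush below 0 m)) and height (world z) of soap_mid between 0.067 and 0.077 m); the robot touches nothing.
It fails at once if the clothes peg is shifted more than 25 mm (distance of peg_mid from where it was at the start of the episode above 0.025 m).
It also fails if it takes over 83 s, if anything falls off the work surface, if the arm or the gripper's body presses on something with over 40 N, if the wrist force passes 120 N, or if a joint passes its speed limit or range.

### The arm

A 6-joint arm with a two-finger parallel gripper is mounted at the origin on the work surface. World frame = base frame: x ahead of the robot, y to its left, z up, the work surface at z = 0. Lengths are in m, angles in rad, forces in N, time in s.
With the tool pointing down it reaches from about 0.275 to 0.875 m from the base axis. Payload 12.5 kg.
Tool frame: the origin (TCP) lies at the very end of the fingers, on their centre line; the grasp point (between the pads) lies 19 mm behind it; z points along the fingers, y is the line along which they close (so a half turn about z gives the same grasp; the last joint's range is limited). The gripper opens to 85 mm and grips with 20 to 120 N. Pads are 22 mm wide; open, the fingers measure 114 mm over their backs; the gripper's body (76 mm by 85 mm) begins 54 mm behind the grasp point. The pads swing forward as they close: fully open they stand 13 mm farther back than shut.
Start: joints at [-1.393, 0.351, 1.652, -0, 1.139, -0.085], TCP at [0.143, -0.531, 0.197] pointing down, gripper open.
Joint ranges: [-2.75, 2.75], [-0.79, 2.1], [0.01, 2.65], [-1.57, 4.71], [0.07, 3.14], [-2.87, 2.87]. Speed limits (rad/s): [2.22, 2.22, 2.79, 3.14, 3.14, 3.14].

### API

Orientations are given as [roll, pitch, yaw] about the fixed x, y, z axes, in that order (R = Rz(yaw) Ry(pitch) Rx(roll)).
In Python, from rig import r gives the robot as it stands. The module is installed in compiled form; this text tells all that it offers. Calls block until the motion is done:
- r.move_to(position, orientation): joint-space move of the TCP to a pose.
- r.move_linear(position, feed=0.15, frame=None, contact_N=None): straight line of the TCP; frame=None keeps the orientation; feed is the mean speed in m/s. With contact_N (N) it stops when the force on the tool has changed by that much, and returns True; else False.
- r.movej(angles): joint-space move.
- r.ungrasp() and r.close(effort=None): open the fingers fully, or close them until they stop; effort is the grip in N (None keeps the last).
- r.pause(seconds).
- r.ik(position, orientation): joint angles nearest the present ones, or None.
- r.read_camera(name): name is "scene" or "top"; returns a dict with "image" (420x560x3 uint8, blue, green, red), "camera_matrix" (3x3 intrinsics, pixels), "k1" (the pictures are not rectified: a ray, as slopes to the right and down, at radius r is drawn at 1 + k1 r^2 times it, then the intrinsics apply), "T" (4x4, takes a point from camera to world coordinates). Camera axes: x right, y down, z forward; pixel columns grow to the right and rows downward; lengths in m; the calibration is good to about 2 mm. A picture is of the moment at which its call begins. There is no depth.
A pose or a line that the arm cannot do raises r.MotionError and nothing moves.
- r.close_job(): hands the job in; it is judged then, once.
Trained networks look in a picture, given as the dict that the camera call returned (one of the last four; its "shot" number tells which), for a name from the list of things; names that differ only in an ending like _2 or _b are one class to them, and where a whole thing is asked for, a point or a joint stands for the part that bears it (a point fixed in the world has none). Each returns a list of dicts, best first, with "score" (0 to 1); they miss things now and then, are a little off and sometimes report something else, mostly with a low value. They report only what shows in the picture. A call takes as long as a camera call. They do not tell look-alikes from the thing itself.
- r.look_for(name, picture): "xyz" ([x, y, z] in m, in the coordinates of the camera as it stood for that picture, good to about 4 mm: the middle of the surface that is visible of it).
- r.silhouettes(name, picture): "mask" (420x560 bool, what is visible of it).
- r.pinpoint(name, picture): "xyz" ([x, y, z] in m, in the coordinates of the camera as it stood for that picture, good to about 4 mm: a listed point, or the origin of a listed thing).
Readings, each from a call of its own:
- r.get_time(): time.
- r.get_qpos(): joint angles.
- r.get_dq(): joint speeds.
- r.get_joint_efforts(): joint torques, N m.
- r.get_position(): TCP position.
- r.get_tool_rot(): TCP orientation.
- r.get_contact_force(): force on the tool from outside, world axes, zero at the start.
- r.get_ft_torque(): the same for the moment, N m.
- r.get_grip_width(): opening from 0.0 (shut) to 1.0 (fully open).
- r.get_grip_force(): force on a finger pad.
Only numpy, scipy, OpenCV 4.12 (cv2) and the standard library are available. Lean on these libraries where they do the work, as an engineer would, in place of code of your own. Each camera call takes 0.05 s, during which the arm holds its last target. There are 200 camera calls.

## Working session

There is one attempt and no reset: what is moved stays moved. The work goes in short steps, each a Python script; the robot and the scene stay as the last script left them, time stands still between calls to the robot, and variables do not carry over. Pictures are saved under pics/ and viewed, at most 14 in all, crops included, and the job is handed in when it is done.

```bash
mkdir -p pics
cat > h.py <<'E'
from rig import r
import numpy as np, cv2
def w(p,xyz): return (p["T"]@np.append(xyz,1))[:3]
def px(p,X):
    c=np.linalg.inv(p["T"])@np.append(X,1); s=c[:2]/c[2]; s=s*(1+p["k1"]*(s@s))
    return (p["camera_matrix"]@np.append(s,1))[:2]
E
python3 - <<'E'
from h import *
P={}
for c in("scene","top"):
    p=P[c]=r.read_camera(c); cv2.imwrite(f"pics/{c}0.png",p["image"]); print(c,p["T"][:3,3].round(3))
for n in "cup_mid brush_mid soap_mid tray_cup tray_brush tray_soap empty_left empty_middle empty_right peg_mid".split():
    for c in P:
        for d in r.pinpoint(n,P[c])[:3]:
            X=w(P[c],d["xyz"]); print(n,c,round(d["score"],2),X.round(3),px(P[c],X).round())
print(r.get_time(),r.get_tool_rot())
E
```

```text
scene [0.99  0.536 0.73 ]
top [0.379 0.016 1.015]
cup_mid scene 0.7 [ 0.466 -0.049  0.081] [257. 195.]
cup_mid top 0.92 [ 0.471 -0.047  0.079] [328. 203.]
brush_mid scene 0.68 [0.22  0.256 0.058] [429. 209.]
brush_mid scene 0.65 [ 0.507 -0.252  0.056] [189. 176.]
brush_mid scene 0.56 [0.585 0.277 0.056] [337. 315.]
brush_mid top 0.95 [ 0.504 -0.252  0.056] [434. 188.]
brush_mid top 0.72 [0.481 0.311 0.053] [143. 197.]
brush_mid top 0.63 [0.589 0.276 0.054] [163. 142.]
soap_mid scene 0.62 [0.461 0.059 0.077] [294. 217.]
soap_mid top 0.7 [0.454 0.055 0.071] [274. 211.]
tray_cup scene 0.64 [ 0.469 -0.049  0.03 ] [257. 212.]
tray_cup top 0.6 [ 0.471 -0.048  0.031] [327. 205.]
tray_brush scene 0.63 [0.457 0.167 0.036] [333. 253.]
tray_brush top 0.88 [0.454 0.171 0.03 ] [216. 213.]
tray_brush top 0.26 [0.458 0.056 0.073] [273. 209.]
tray_brush top 0.16 [ 0.65  -0.037  0.032] [322. 116.]
tray_soap scene 0.56 [0.467 0.061 0.029] [292. 234.]
tray_soap top 0.66 [0.465 0.058 0.031] [273. 208.]
empty_left scene 0.57 [0.64  0.073 0.026] [239. 283.]
empty_left scene 0.52 [0.446 0.167 0.09 ] [337. 232.]
empty_left top 0.8 [0.644 0.079 0.027] [264. 119.]
empty_middle scene 0.74 [ 0.643 -0.035  0.03 ] [203. 255.]
empty_middle top 0.73 [ 0.65  -0.039  0.027] [323. 117.]
empty_right scene 0.87 [ 0.648 -0.148  0.033] [170. 231.]
peg_mid scene 0.76 [0.561 0.057 0.008] [261. 263.]
peg_mid top 0.74 [0.552 0.054 0.003] [277. 166.]
1.1 [-3.14155296e+00  1.07160024e-05  2.62796725e-01]
```

View pics/top0.png

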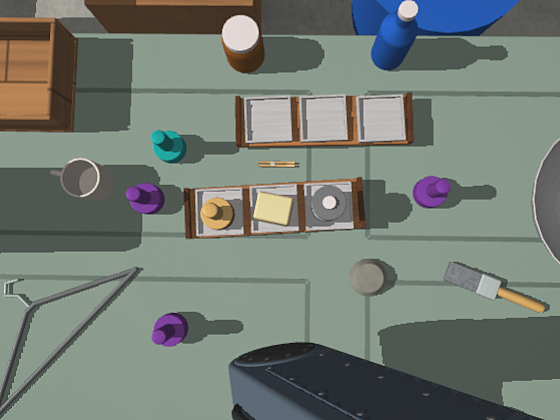

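View pics/scene0.png

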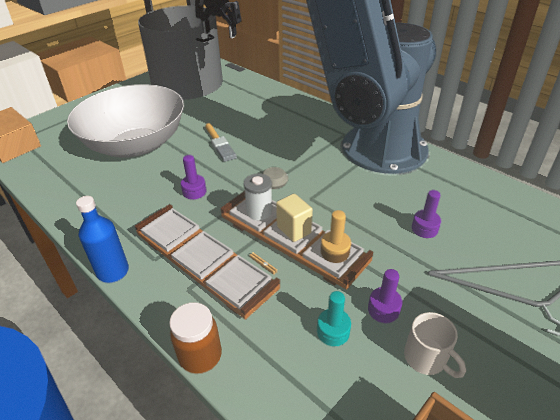

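Left to right (+y first), the loaded rack holds the brush at top px (216,213), the soap at (272,208) and the cup at (329,203). So brush→empty_right, soap→empty_middle, cup→empty_left.

Brush candidates in the top picture are tan (216,213), teal (169,146) and purple (146,198), (432,191), (170,329). The tan bamboo one in the tray is the one meant, because it stands in the rack and the others are the purple and turquoise look-alikes. I'll confirm it in a crop and measure the top faces.

```bash
cat >> h.py <<'E'
def ray(p,uv,z):
    K=p["camera_matrix"]
    s=cv2.undistortPoints(np.array([[uv]],float),K,np.array([p["k1"],0,0,0,0.]))[0,0]  # approximate start
    d=(np.linalg.inv(K)@np.append(uv,1))[:2]; s=d.copy()
    for _ in range(20): s=d/(1+p["k1"]*(s@s))
    v=p["T"][:3,:3]@np.append(s,1); o=p["T"][:3,3]
    return o+v*(z-o[2])/v[2]
E
sed -i '/undistortPoints/d' h.py
python3 - <<'E'
from h import *
p=r.read_camera("top"); im=p["image"]; big=cv2.resize(im[80:250,170:430],None,fx=3,fy=3,interpolation=cv2.INTER_CUBIC)
hsv=cv2.cvtColor(im,cv2.COLOR_BGR2HSV)
m=r.silhouettes("soap_mid",p)[0]["mask"]
V=hsv[...,2]; print("soapV",np.percentile(V[m],[5,20,40,60,80,95]))
t=(m&(V>np.percentile(V[m],60)-25)).astype(np.uint8)
c=max(cv2.findContours(t,0,2)[0],key=cv2.contourArea)
X=np.array([ray(p,q[0].astype(float),.110)[:2] for q in c]).astype(np.float32)
rect=cv2.minAreaRect(X*1000); print("soap top",rect, cv2.boxPoints(rect).round())
cv2.drawContours(big,[((c-[170,80])*3+1).astype(int)],-1,(0,0,255),1)
# empty trays: light pixels
for n,g in (("L",(.642,.077)),("M",(.6465,-.037)),("R",(.648,-.148))):
    u=px(p,[*g,.034]).astype(int); f=np.zeros((422,562),np.uint8)
    t=((hsv[...,1]<30)&(V>120)).astype(np.uint8); t[:u[1]-32]=0;t[u[1]+32:]=0;t[:,:u[0]-32]=0;t[:,u[0]+32:]=0
    c=max(cv2.findContours(t,0,2)[0],key=cv2.contourArea)
    X=np.array([ray(p,q[0].astype(float),.042)[:2] for q in c]).astype(np.float32)
    print(n,cv2.minAreaRect(X*1000)); cv2.drawContours(big,[((c-[170,80])*3+1).astype(int)],-1,(0,255,0),1)
cv2.imwrite("pics/crop.png",big)
E
```

```text
soapV [116.15 222.   225.   226.   227.   230.  ]
soap top ((458.056640625, 57.009620666503906), (61.44865798950195, 47.9338493347168), 79.44766998291016) [[429.  31.]
 [476.  22.]
 [487.  83.]
 [440.  92.]]
L ((644.0875244140625, 83.59797668457031), (99.9799575805664, 117.20037078857422), 1.2733454704284668)
M ((653.8707885742188, -33.643863677978516), (113.53170013427734, 125.6073226928711), 0.47838497161865234)
R ((646.1923217773438, -151.9593505859375), (94.0854263305664, 93.13729095458984), 3.2066826820373535)
```

View pics/crop.png

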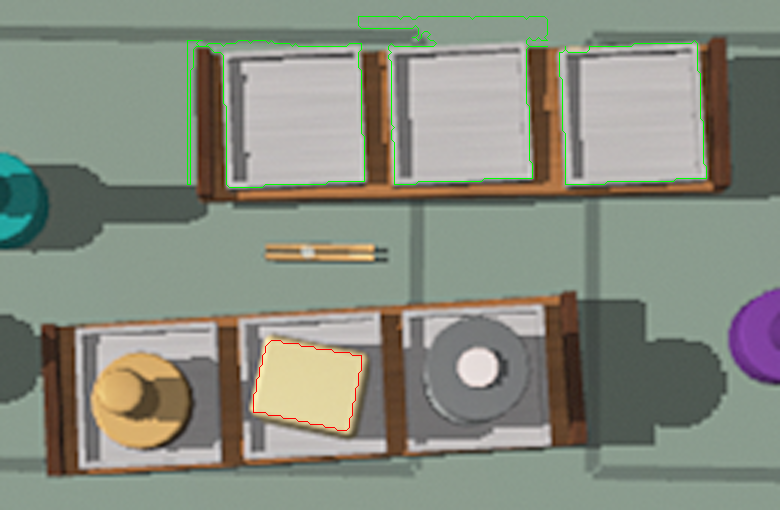

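The crop confirms the tan brush in the left tray, at crop px (141,400). The soap is turned slightly, about -0.18 rad. The empty trays are centred at crop px (294,117), (461,114) and (633,114).

Run:
```python
from h import *
p=r.read_camera("top")
for n,c,z in(("L",(294,117),.042),("M",(461,114),.042),("R",(633,114),.042),("brushtop",(122,391),.144),("brushhead",(141,400),.065),("cup button",(479,367),.13),("soap",(309,386),.11)):
    print(n,ray(p,(np.array(c,float)-1)/3+[170,80],z).round(4))
for n,x,y,z,yaw in(("b",.452,.17,.1,1.64),("bR",.649,-.149,.1,1.6),("s",.458,.057,.061,1.39),("sM",.646,-.037,.061,1.6),("c",.469,-.048,.069,1.64),("cL",.642,.076,.069,1.6)):
    for h in(0,.15): print(n,np.round(r.ik([x,y,z+h],[np.pi,0,yaw]),2))
```

```text
L [0.6412 0.0712 0.042 ]
M [ 0.6442 -0.0393  0.042 ]
R [ 0.6453 -0.1528  0.042 ]
brushtop [0.4496 0.1634 0.144 ]
brushhead [0.4503 0.1644 0.065 ]
cup button [ 0.4675 -0.046   0.13  ]
soap [0.4567 0.0555 0.11  ]
b [ 0.26  0.36  1.91 -0.    0.87  0.19]
b [ 0.26  0.17  1.75 -0.    1.22  0.19]
bR [-0.3   0.66  1.41  0.    1.07 -0.32]
bR [-0.3   0.53  1.26  0.    1.36 -0.32]
s [ 0.02  0.4   1.99 -0.    0.75  0.2 ]
s [ 0.02  0.17  1.85 -0.    1.12  0.2 ]
sM [-0.13  0.68  1.49 -0.    0.98 -0.16]
sM [-0.13  0.52  1.36  0.    1.26 -0.16]
c [-0.2   0.4   1.96 -0.    0.78 -0.27]
c [-0.2   0.18  1.82  0.    1.14 -0.27]
cL [ 0.05  0.67  1.49 -0.    0.99  0.02]
cL [ 0.05  0.51  1.36 -0.    1.28  0.02]
```

```bash
cat >> h.py <<'E'
def pick(x,y,z,a,H,effort=40):
    o=[np.pi,0,np.pi/2+a]
    r.ungrasp(); r.move_to([x,y,H],o); r.move_linear([x,y,z],feed=.12)
    r.close(effort); r.pause(.2)
    print("grip",r.get_grip_width(),r.get_grip_force()); r.move_linear([x,y,H],feed=.15)
    print("lifted",r.get_grip_width(),r.get_grip_force(),r.get_contact_force().round(1) if hasattr(r.get_contact_force(),'round') else r.get_contact_force(),r.get_time())
def place(x,y,z,a,H):
    o=[np.pi,0,np.pi/2+a]
    r.move_to([x,y,H],o); r.pause(.2); r.move_linear([x,y,z+.015],feed=.15)
    print("touch",r.move_linear([x,y,z-.004],feed=.03,contact_N=5),r.get_position())
    r.ungrasp(); r.pause(.2); r.move_linear([x,y,H],feed=.2); print(r.get_time())
E
python3 - <<'E'
from h import *
pick(.450,.164,.100,.07,.25); place(.6465,-.150,.100,.02,.25)
p=r.read_camera("top"); cv2.imwrite("pics/b.png",p["image"])
print([(d["score"],w(p,d["xyz"])) for d in r.pinpoint("brush_mid",p)])
E
```

```text
grip 0.29821234746300207 39.09366309642792
lifted 0.3016630527922495 39.408191442489624 [-0.9  0.2 -1.1] 7.5
touch True [ 0.64646087 -0.15000714  0.10039873]
12.35
[(0.81, array([0.48255361, 0.31177356, 0.055603  ])), (0.71, array([0.58565001, 0.27413657, 0.05251263])), (0.68, array([0.46407587, 0.0590209 , 0.03080373])), (0.48, array([ 0.64427844, -0.15208541,  0.09059645])), (0.35, array([0.45714352, 0.05693407, 0.06832076]))]
```

View pics/b.png

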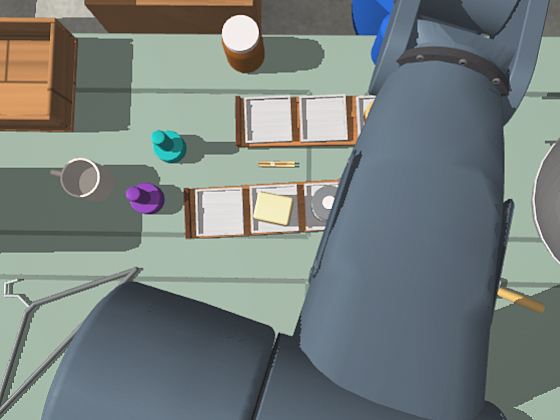

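The brush has left its tray and been placed in the right-hand empty one, at z 0.0906; the arm hides most of it at px (370,108). Next I move the soap and the cup, then check.

Run:
```python
from h import *
pick(.4575,.0565,.061,-.18,.25,50); place(.645,-.038,.061,.02,.25)
pick(.4685,-.0465,.069,.07,.25); place(.6415,.074,.069,.02,.25)
r.move_to([.25,.3,.3],[np.pi,0,np.pi/2])
for c in("top","scene"):
    p=r.read_camera(c); cv2.imwrite(f"pics/end_{c}.png",cv2.resize(p["image"][80:260,170:450],None,fx=2.8,fy=2.8) if c=="top" else p["image"])
    for n in("cup_mid","soap_mid","brush_mid","empty_left","empty_middle","empty_right","peg_mid"):
        print(c,n,[(d["score"],w(p,d["xyz"]).round(3)) for d in r.pinpoint(n,p)[:4] if w(p,d["xyz"])[0]>.5])
print(r.get_time())
```

```text
grip 0.5929101752148946 51.607308983802795
lifted 0.5930395469554514 52.23769426345825 [ 0.5 -0.2 -1.8] 17.5
touch True [ 0.64509228 -0.03799336  0.06155863]
22.1
grip 0.7165173239661738 41.41520977020264
lifted 0.7183725237078196 43.79184186458588 [-1.1  0.7 -2. ] 26.6417
touch True [0.64145472 0.07400245 0.06987101]
31.0667
top cup_mid [(0.61, array([0.644, 0.073, 0.081])), (0.6, array([ 0.644, -0.04 ,  0.073]))]
top soap_mid [(0.7, array([ 0.644, -0.037,  0.07 ]))]
top brush_mid [(0.61, array([0.59 , 0.274, 0.052])), (0.57, array([ 0.646, -0.149,  0.091]))]
top empty_left [(0.73, array([0.643, 0.075, 0.025]))]
top empty_middle [(0.63, array([ 0.648, -0.039,  0.027]))]
top empty_right [(0.64, array([ 0.646, -0.153,  0.032]))]
top peg_mid [(0.69, array([0.554, 0.055, 0.001]))]
scene cup_mid [(0.93, array([0.641, 0.074, 0.08 ]))]
scene soap_mid [(0.76, array([ 0.644, -0.035,  0.074]))]
scene brush_mid [(0.93, array([ 0.648, -0.145,  0.092])), (0.85, array([0.587, 0.272, 0.058])), (0.77, array([ 0.504, -0.25 ,  0.057]))]
scene empty_left [(0.89, array([0.641, 0.072, 0.026]))]
scene empty_middle [(0.71, array([ 0.645, -0.036,  0.033]))]
scene empty_right [(0.86, array([ 0.647, -0.149,  0.032]))]
scene peg_mid [(0.53, array([0.556, 0.058, 0.01 ]))]
33.5333
```

View pics/end_top.png

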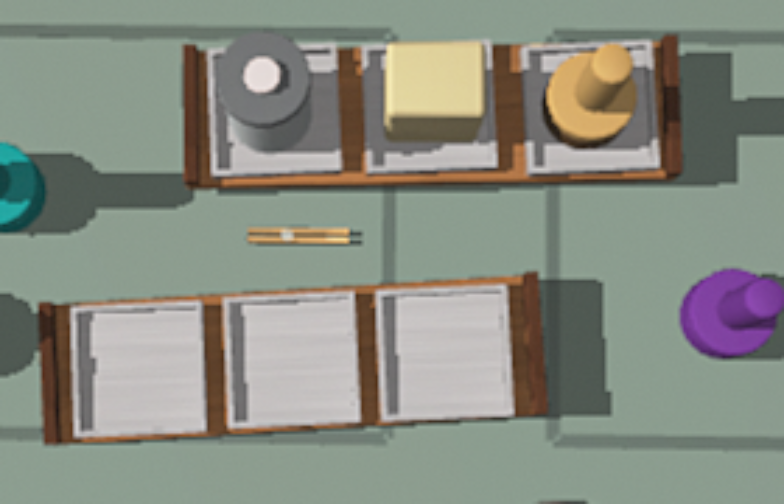

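View pics/end_scene.png

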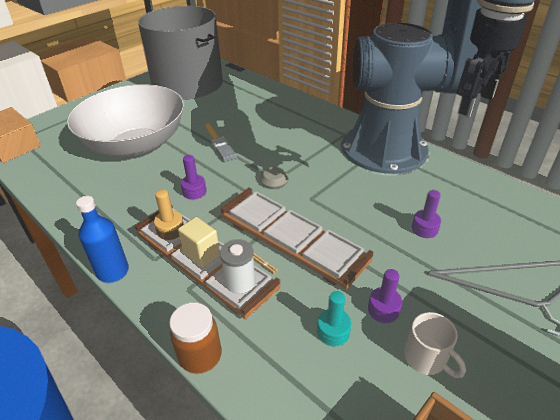

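The crop shows the cup at (265,90) in the left tray, the soap at (435,90) in the middle and the brush at (592,95) in the right. All three are upright and centred within a few mm, and the peg at (303,236) hasn't moved. Handing in.

```bash
python3 -c "
from rig import r
print(r.close_job())"
```

```text
the job is handed in; nothing more can be done
None
```

The job is handed in: brush in the right tray, soap in the middle and cup in the left, each upright and within about 5 mm of its tray's centre by the cameras, with the peg not shifted; the judge's verdict was not shown.

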